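Flip the ratchet and clamp the edge joint

TASK

Close the edge joint: flip the yellow pawl lever on the ratchet head fully over towards the boards, its tightening side, then swing the red-gripped ratchet handle to and fro until the jaw has pressed both boards firmly together against the fence. Stop when the handle resists about half as hard again as it did while running the free jaw forward; at twice as hard the edges are crushed. Then let go, leaving the clamp tight and the things lying around where they are.

Things in the scene. Friction and masses are not known exactly. Their poses are not given: they have to be found in the camera images.
- clamp: Bench edge-clamp fixed to the table: plywood bed 150 x 380 x 15 mm, on it a blue gearbox 85 x 80 mm, up to 62 mm high. Origin on the table top straight below the vertical spindle (ratchet) axis; z up; y is the clamping direction, gearbox to fence; bed x -75..75, y -70..310 mm. The spindle moves the jaw 12 mm per rad, clockwise (from above) closing; braked, it stays where left, even under load.
- spindle_axis (a point): Point on the spindle axis, at the pawl lever's hinge, 98 mm above the table; axes as the clamp's. Round ratchet head: 80 mm across, its top 100 mm above the table. 22 teeth per turn: after a return stroke up to 0.3 rad is lost before it drives again. Driving the free jaw takes 1.2 N m (7.5 N at the grip moving, some 4.5 N pushing against it at rest), freewheeling 0.2 to 0.3 N m.
- handle (a joint): Swing of the steel ratchet handle about the spindle, -0.6 to 0.6 rad between end stops. At 0 it points along the clamp's -x; it grows clockwise from above: grip towards the clamp's +y. Pawl lever on tightening: a growing angle closes the jaw (at most 14 mm a stroke; one to three strokes are needed), a falling angle freewheels. On loosening: growing freewheels, falling opens the jaw.
- handle_grip (a point): Middle of the upright red round grip at the handle's end: 20 mm across, 48 mm tall, 90 to 138 mm above the table, fixed to the bar 160 mm from the spindle axis; this point is 114 mm above the table. The bar is 20 mm wide, 12 mm thick, its top 90 mm above the table.
- pawl_lever (a joint): Tilt of the yellow pawl lever on the ratchet head, -0.5 to 0.5 rad, about a level line along the handle bar, 98 mm above the table. Positive = leaning to the clamp's +y (fence) side with the handle at 0: tightening; negative: loosening. Starts on loosening, stays where left; near the middle neither pawl holds. Takes 3 to 5 N near its tip; push it to its stop.
- lever_tip (a point): Centre of the top end of the yellow pawl lever, 42 mm from its hinge, which lies just below the head's top; the paddle is 18 mm wide along the handle bar, 7 mm thick, and stands free above the head. Flipping it may swing the handle by up to 0.15 rad.
- jaw: Dark steel jaw sliding on the bed, 90 x 18 x 24 mm; origin at the bed top, mid-underside, axes as the clamp's; its pressing face is 9 mm further in y. It closes towards the clamp's +y. Rubber-backed: once boards and fence meet, each further 0.1 rad of driving handle swing (16 mm at the grip) adds roughly 2 N at the grip; wanted is 2 to 4 N more than when running free, 7 N is too much.
- fence: Dark wooden stop across the bed, 130 x 18 x 30 mm, fixed; origin at the bed's top in the middle of the face that the boards are pressed against, which looks to the clamp's -y.
- board_a: Pale wooden board lying on the bed next to the jaw, 120 mm along the clamp's x, 50 mm along y, 18 mm thick, loose; origin in the middle of its underside.
- board_b: Browner board of the same size between board_a and the fence, loose; origin in the middle of its underside. At the start a few mm of play in all lie between jaw, boards and fence (10 to 18 mm together).
- tape_roll: Roll of blue tape, 72 mm across, 24 mm tall, lying on the bed behind the fence; leave it alone. Origin in the middle of its underside.
- bar_clamp: Loose bar clamp with a red handle, 270 mm long, lying to the right of the clamp; leave it alone.
- spring_clamp: Orange spring clamp, 90 mm long, lying on the table; leave it alone.
- mallet: Wooden mallet lying to the left; leave it alone.
- spray_bottle: White spray bottle, 190 mm tall, standing to the left; leave it alone.
- glue_bottle: Yellow glue bottle, 150 mm tall, standing to the right; leave it alone.
- offcut: Dark wood offcut 90 x 45 x 30 mm beyond the clamp; leave it alone.
- screwdriver: Screwdriver lying near the robot on the right; leave it alone.

How it is judged:
By the outcome, as a careful person would: the job done as asked, in the order asked, and still so for the second after the job is handed in, with the robot touching nothing.
It also fails if it takes over 72 s, if anything falls off the work surface, if the arm or the gripper's body presses on something with over 40 N, if the wrist force passes 120 N, or if a joint passes its speed limit or range.

ROBOT

A 6-joint arm with a two-finger parallel gripper is mounted at the origin on the work surface. World frame = base frame: x ahead of the robot, y to its left, z up, the work surface at z = 0. Lengths are in m, angles in rad, forces in N, time in s.
With the tool pointing down it reaches from about 0.375 to 0.9 m from the base axis. Payload 3.1 kg.
Tool frame: the origin (TCP) lies midway between the tips of the shut fingers; the grasp point (between the pads) lies 19 mm behind it; z points along the fingers, y is the line along which they close (so a half turn about z gives the same grasp; the last joint's range is limited). The gripper opens to 85 mm and grips with 20 to 120 N. Pads are 22 mm wide; open, the fingers measure 114 mm over their backs; the gripper's body (76 mm by 85 mm) begins 54 mm behind the grasp point. The pads swing forward as they close: fully open they stand 13 mm farther back than shut.
Start: joints at [0.93, 0.527, 1.433, -0, 1.181, -0.178], TCP at [0.278, 0.56, 0.231] pointing down, gripper open.
Joint ranges: [-3.08, 3.08], [-0.75, 2.2], [0.22, 2.44], [-1.43, 4.57], [0, 2.65], [-2.85, 2.85]. Speed limits (rad/s): [2.79, 2.79, 3.14, 3.14, 3.14, 3.14].

INTERFACE

Orientations are given as a unit quaternion [w, x, y, z].
In Python, from workcell import ctrl gives the robot as it stands.
- The arm moves only by the shell command python3 -m inch 'ROWS'. ROWS is JSON, a list that holds one entry, the list of rows, each a list of 5 numbers: the shift along the world's x, y, z as a fraction of full scale, then the turn about the world's z as a fraction of full scale, then the opening, from -1 (shut) to 1 (fully open). A call has 1 to 12 rows; each row shifts and turns the commanded pose from where the row before left it; what a row does not reach is not made up. Full scale, the value 1, is 100 mm for a shift and pi rad for a turn. A row lasts 1/8 s, in which the tool goes at most 62.5 mm and 10.7 degrees, less where a joint would pass 70% of its speed; a pose out of reach is approached as far as the arm can. A call with a number of a shift or a turn outside -1 to 1 is refused whole. A call with a gripper value outside its range is refused whole. The fingers move at their own pace and stop on an object; the grip force is fixed at half the most. Time passes only in rows, so rows that do not move let the fingers close. It gives the time, the measured TCP pose, the force, the opening and the grip force at its end, in the units of the state.
- ctrl.read_state(): the state, without advancing time (a new reading comes with each control period).
- ctrl.snapshot(name): name is "side" or "top" or "wrist"; returns a dict with "image" (384x512x3 uint8, red, green, blue), "K" (3x3 intrinsics, pixels), "extrinsics" (4x4, takes a point from camera to world coordinates). Camera axes: x right, y up, looking along -z (the intrinsics and any distortion apply to the point x, -y, -z); pixel columns grow to the right and rows downward; lengths in m; the calibration is good to about 2 mm. The wrist camera is an equidistant fisheye: a pixel r from the principal point sees the ray r / f radians off the axis. A picture is of the moment at which its call begins. There is no depth.
- ctrl.finish_job(): hands the job in; it is judged then, once.
The state is a dict: "time": time; "joints": joint angles; "qvel": joint speeds; "joint_torque": joint torques, N m; "ee_pos": TCP position; "orientation": TCP orientation; "wrist_force": force on the tool from outside, world axes, zero at the start; "moment": the same for the moment, N m; "width": opening from 0.0 (shut) to 1.0 (fully open); "finger_force": force on a finger pad.
Only numpy, scipy, OpenCV 4.12 (cv2) and the standard library are available. Lean on these libraries where they do the work, as an engineer would, in place of code of your own. Each camera call takes 0.05 s, during which the arm holds its last target. There are 200 camera calls.

## Working session

There is one attempt and no reset: what is moved stays moved. The work goes in short steps, Python scripts to look and compute and a shell command to move; the robot and the scene stay as the last step left them, time stands still between calls to the robot, and variables do not carry over. Pictures are saved under pics/ and viewed, at most 10 in all, crops included, and the job is handed in when it is done.

```bash
mkdir -p pics
cat > h.py <<'E'
import numpy as np,cv2
from workcell import ctrl
def snap(n,f=None):
    s=ctrl.snapshot(n)
    if f: cv2.imwrite('pics/'+f,s['image'][:,:,::-1])
    return s
def ray(s,u,v):
    K=s['K'];E=s['extrinsics'];d=np.array([(u-K[0][2])/K[0][0],-(v-K[1][2])/K[1][1],-1.])
    return np.array(E)[:3,3],np.array(E)[:3,:3]@d
def onz(s,u,v,z):
    o,d=ray(s,u,v);return o+d*(z-o[2])/d[2]
def proj(s,p):
    E=np.array(s['extrinsics']);c=E[:3,:3].T@(np.array(p)-E[:3,3]);K=s['K']
    return K[0][0]*c[0]/-c[2]+K[0][2],K[1][1]*-c[1]/-c[2]+K[1][2]
E
python3 - <<'E'
from h import *
a=snap('top','t0.png');b=snap('side','s0.png')
cv2.imwrite('pics/both.png',cv2.resize(np.vstack([a['image'],b['image']])[:,:,::-1],None,fx=.78,fy=.78))
for s in(a,b):print(np.round(s['K'],1).tolist(),np.round(s['extrinsics'],3).tolist(),[k for k in s])
E
```

```text
[[449.2, 0.0, 258.7], [0.0, 449.2, 197.9], [0.0, 0.0, 1.0]] [[0.011, 0.999, -0.05, 0.454], [-1.0, 0.011, -0.01, -0.028], [-0.01, 0.05, 0.999, 1.356], [0.0, 0.0, 0.0, 1.0]] ['image', 'K', 'extrinsics']
[[477.8, 0.0, 243.2], [0.0, 477.8, 188.4], [0.0, 0.0, 1.0]] [[0.986, 0.136, -0.094, 0.393], [-0.165, 0.768, -0.619, -0.911], [-0.012, 0.626, 0.779, 1.233], [0.0, 0.0, 0.0, 1.0]] ['image', 'K', 'extrinsics']
```

View pics/t0.png

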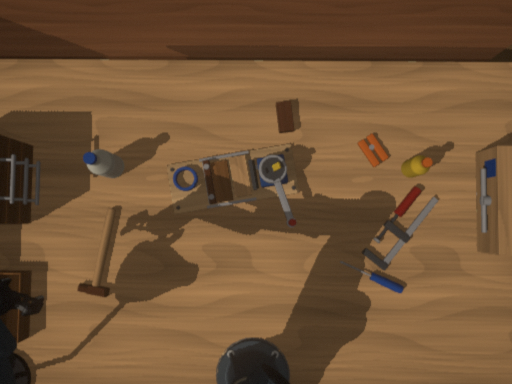

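View pics/s0.png

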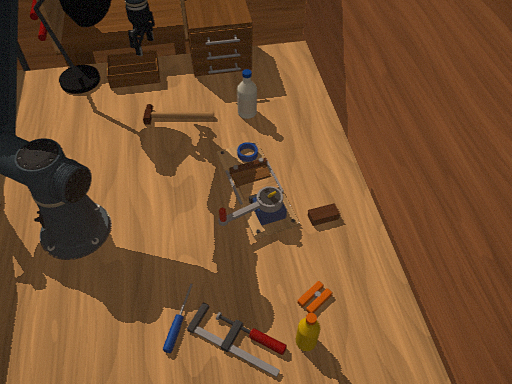

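The top view shows the ratchet head at about (273,168), the red grip at (292,221), the fence at about (210,185) and the tape at (185,178). The clamping direction is therefore roughly world +y, and the grip points towards the robot. Next I'll zoom in on both views.

Run:
```python
from h import *
a=snap('top');b=snap('side')
c1=cv2.resize(a['image'][135:235,160:310],None,fx=5.3,fy=5.3,interpolation=cv2.INTER_CUBIC)[:,:,::-1]
c2=cv2.resize(b['image'][135:245,205:315],None,fx=5,fy=5,interpolation=cv2.INTER_CUBIC)[:,:,::-1]
cv2.imwrite('pics/c1.png',c1);cv2.imwrite('pics/c2.png',c2)
for n,s,(r0,r1,q0,q1) in(('t',a,(135,235,160,310)),('s',b,(135,245,205,315))):
    h=cv2.cvtColor(s['image'],cv2.COLOR_RGB2HSV).astype(int)
    H,S,V=h[...,0],h[...,1],h[...,2]
    for nm,m in(('red',((H<6)|(H>172))&(S>150)&(V>60)),('yel',(H>22)&(H<35)&(S>130)&(V>90)),('blue',(H>105)&(H<125)&(S>120))):
        mm=np.zeros_like(m);mm[r0:r1,q0:q1]=m[r0:r1,q0:q1]
        nn,l,st,c=cv2.connectedComponentsWithStats(mm.astype(np.uint8))
        for i in range(1,nn):
            if st[i,4]>8:print(n,nm,st[i],c[i].round(1),[onz(s,*c[i],z).round(3).tolist() for z in(.138 if nm=='red' else .139 if nm=='yel' else .03,)])
```

```text
t red [289 220   7   5  28] [292. 222.] [[0.45, -0.106, 0.138]]
t blue [174 168  23  22  95] [185. 179.] [[0.574, 0.206, 0.03]]
t blue [262 182   6   4  14] [264.1 183.6] [[0.563, -0.029, 0.03]]
s red [219 208   7  14  56] [222.3 214.1] [[0.452, -0.122, 0.138]]
s blue [237 143  20  18 123] [246.3 150. ] [[0.577, 0.211, 0.03]]
s blue [253 197   3   5  10] [254.2 198.9] [[0.565, -0.003, 0.03]]
s blue [257 215   5   9  10] [258.7 218.7] [[0.565, -0.081, 0.03]]
```

View pics/c1.png

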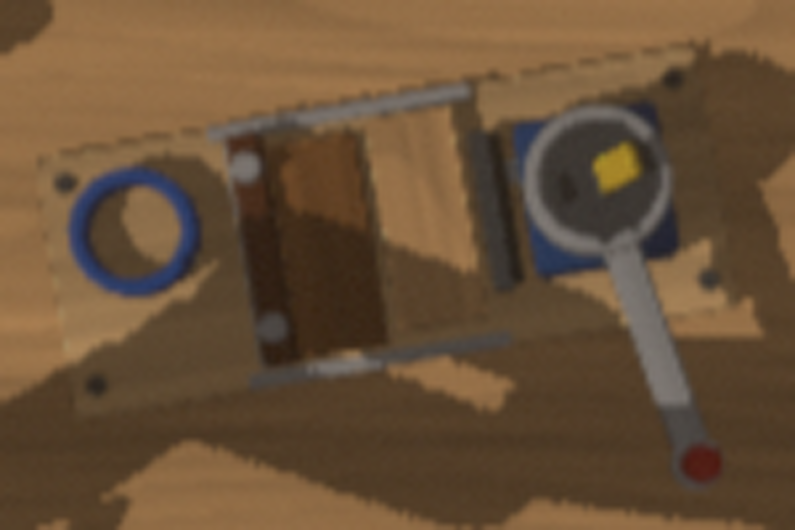

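View pics/c2.png

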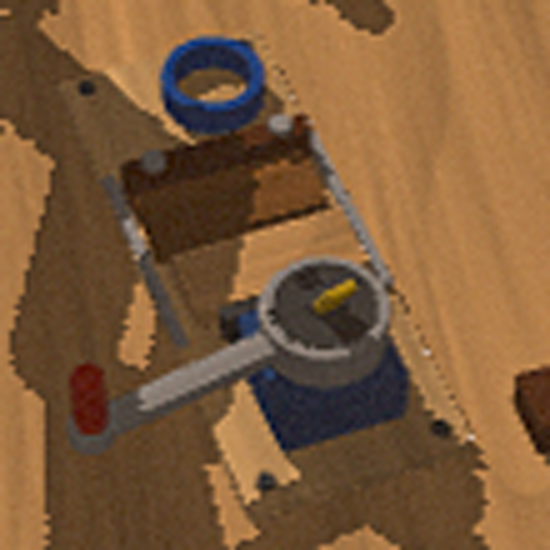

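The crops show the head centre at crop 1 (597,178), which is image (272.6,168.6). The yellow paddle leans right, away from the fence. The handle sits slightly to the −y side and the bed is tilted about 10°. Next I'll work out the clamp frame.

Run:
```python
from h import *
a=snap('top');b=snap('side')
S=onz(a,160+597/5.3,135+178/5.3,.1);S2=onz(b,205+322/5,135+307/5,.1);print('spindle',S.round(4),S2.round(4))
G=onz(a,160+701/5.3,135+463/5.3,.138);G2=onz(b,205+89/5,135+399/5,.114);print('grip',G.round(4),G2.round(4))
e=[onz(a,160+u/5.3,135+v/5.3,.015) for u,v in((40,157),(700,45),(78,415))]
y=(e[0]-e[1])[:2];print('len',np.linalg.norm(y),np.linalg.norm(e[0]-e[2]));y/=np.linalg.norm(y);print('y',y, 'yaw',np.arctan2(-y[0],y[1]))
T=onz(a,185,179,.027)[:2]
s=(S+S2)[:2]/2;g=(G+G2)[:2]/2;x=np.array([y[1],-y[0]]);d=g-s;print('r',np.linalg.norm(d),'ang',np.arctan2(d@y,-d@x))
print('lever tip', onz(a,160+617/5.3,135+167/5.3,.13), onz(b,205+345/5,135+288/5,.135))
st=ctrl.read_state();print({k:np.round(v,3).tolist() for k,v in st.items()})
```

```text
spindle [ 0.5995 -0.0527  0.1   ] [ 0.602  -0.0546  0.1   ]
grip [ 0.4495 -0.1064  0.138 ] [ 0.454  -0.1076  0.114 ]
len 0.3797012925635488 0.1480837597367491
y [-0.17778581  0.98406921] yaw 0.17873595921249064
r 0.1582521819629777 ang -0.1651336826860741
lever tip [ 0.60184777 -0.06237703  0.13      ] [ 0.6115737  -0.06959321  0.135     ]
{'time': 0.3, 'joints': [0.93, 0.528, 1.433, -0.0, 1.181, -0.178], 'qvel': [-0.0, -0.002, -0.002, 0.001, -0.001, 0.001], 'joint_torque': [0.001, -44.186, -17.798, -0.0, 0.005, -0.0], 'ee_pos': [0.278, 0.559, 0.231], 'orientation': [-0.0, 0.229, 0.973, -0.0], 'wrist_force': [0.177, -0.408, -0.441], 'moment': [-0.011, 0.014, 0.061], 'finger_force': 0.0, 'width': 1.001}
```

```bash
python3 -m inch '[[[0.28,-0.55,0,0.022,-1],[0.28,-0.55,0,0.022,-1],[0.28,-0.55,0,0.022,-1],[0.28,-0.55,0,0.022,-1],[0.28,-0.55,0,0.022,-1],[0.28,-0.55,0,0.022,-1],[0.28,-0.55,0,0.022,-1],[0.28,-0.55,0,0.022,-1],[0.28,-0.55,0,0.022,-1],[0.28,-0.55,0,0.022,-1],[0.28,-0.55,0,0.022,-1],[0.28,-0.55,0,0.022,-1]]]'
```

```text
time: 1.8
ee_pos: [0.6152, -0.1024, 0.2314]
orientation: [0.0, -0.184, 0.983, 0.0]
wrist_force: [0.1, -0.4, -0.0]
width: -0.003
finger_force: 0.0
```

```bash
python3 -m inch '[[[0.04,-0.03,-0.4,0,-1],[0,0,-0.4,0,-1],[0,0,-0.3,0,-1],[0,0,0,0,-1]]]'
python3 - <<'E'
from h import *
b=snap('side');w=snap('wrist')
cv2.imwrite('pics/v1.png',np.hstack([cv2.resize(b['image'][135:245,205:315],(400,400),interpolation=cv2.INTER_CUBIC),cv2.resize(w['image'],(400,300))] if 0 else [cv2.resize(b['image'][135:245,205:315],(400,400),interpolation=cv2.INTER_CUBIC),cv2.resize(w['image'][:,64:448],(400,400))])[:,:,::-1])
E
```

```text
time: 2.3
ee_pos: [0.6164, -0.1029, 0.1187]
orientation: [-0.003, -0.183, 0.983, 0.002]
wrist_force: [0.3, 0.3, 0.4]
width: 0.003
finger_force: 0.0
```

View pics/v1.png

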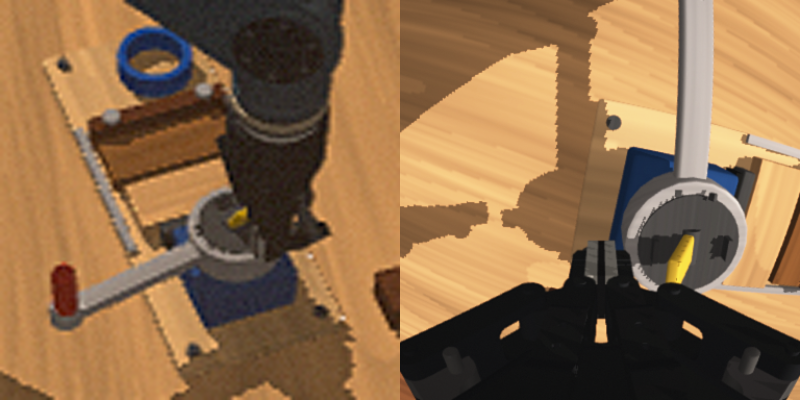

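The fingers stand just on the loosening side of the lever, level with the paddle. I'll push along t towards the fence side.

```bash
python3 -m inch '[[[-0.027,0.075,0,0,-1],[-0.027,0.075,0,0,-1],[-0.027,0.075,0,0,-1],[0,0,0,0,-1]]]';python3 -m inch '[[[-0.027,0.075,0,0,-1],[-0.027,0.075,0,0,-1],[0,0,0,0,-1]]]'
```

```text
time: 2.9
ee_pos: [0.6114, -0.081, 0.1226]
orientation: [0.001, -0.183, 0.983, -0.001]
wrist_force: [2.1, -2.4, 1.9]
width: -0.005
finger_force: 1.2
time: 3.28
ee_pos: [0.6044, -0.0648, 0.1211]
orientation: [-0.0, -0.183, 0.983, 0.001]
wrist_force: [1.6, -0.8, 1.4]
width: -0.003
finger_force: 0.7
```

```bash
python3 -m inch '[[[-0.02,0.055,-0.02,0,-1],[0,0,0,0,-1]]]';python3 -m inch '[[[-0.02,0.055,-0.01,0,-1],[0,0,0,0,-1]]]';python3 -m inch '[[[-0.014,0.04,0,0,-1],[0,0,0,0,-1]]]'
python3 - <<'E'
from h import *
b=snap('side');w=snap('wrist')
cv2.imwrite('pics/v2.png',np.hstack([cv2.resize(b['image'][135:245,205:315],(400,400),interpolation=cv2.INTER_CUBIC),cv2.resize(w['image'][:,64:448],(400,400))])[:,:,::-1])
E
```

```text
time: 3.52
ee_pos: [0.6026, -0.0598, 0.1191]
orientation: [-0.0, -0.183, 0.983, 0.0]
wrist_force: [0.5, -0.1, 0.7]
width: 0.002
finger_force: 1.1
time: 3.78
ee_pos: [0.6006, -0.0546, 0.1178]
orientation: [-0.0, -0.183, 0.983, 0.0]
wrist_force: [1.4, -1.3, 0.1]
width: 0.0
finger_force: 1.2
time: 4.03
ee_pos: [0.6005, -0.0532, 0.1183]
orientation: [0.001, -0.183, 0.983, -0.002]
wrist_force: [2.2, -8.6, -1.8]
width: -0.0
finger_force: 3.7
```

View pics/v2.png

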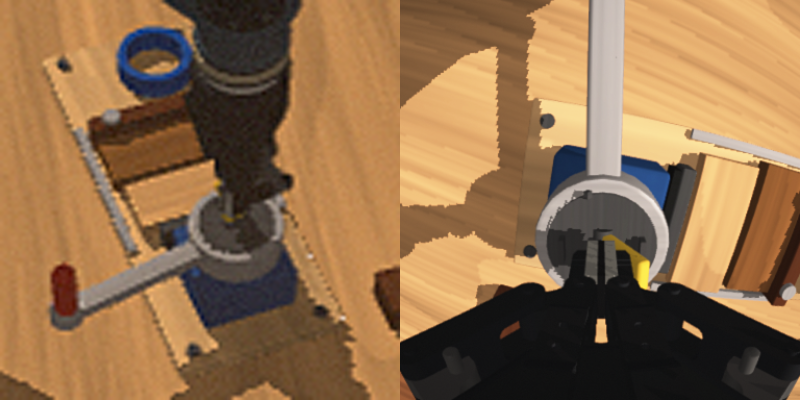

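```bash
python3 -m inch '[[[-0.007,0.02,0,0,-1],[0,0,0,0,-1]]]';python3 -m inch '[[[0.03,-0.08,0.1,0,-1],[0.03,-0.08,0.4,0,-0.2],[-0.3,0.0,0.4,0,-0.2],[-0.5,-0.1,0,0,-0.2],[-0.5,-0.2,0,0,-0.2],[-0.2,-0.1,0,0,-0.2],[0,0,0,0,-0.2]]]'
python3 - <<'E'
from h import *
a=snap('top');b=snap('side');w=snap('wrist')
cv2.imwrite('pics/v3.png',np.hstack([cv2.resize(x[:,:],(400,400),interpolation=cv2.INTER_CUBIC) for x in (b['image'][135:245,205:315],w['image'][:,64:448])])[:,:,::-1])
print(onz(b,205+62/400*110,135+290/400*110,.114))
E
```

```text
time: 4.38
ee_pos: [0.6006, -0.0529, 0.1186]
orientation: [0.001, -0.183, 0.983, -0.004]
wrist_force: [3.3, -12.3, -1.2]
width: -0.003
finger_force: 5.3
time: 5.25
ee_pos: [0.4526, -0.1039, 0.2083]
orientation: [-0.001, -0.182, 0.983, 0.002]
wrist_force: [0.0, 0.7, -0.5]
width: 0.399
finger_force: 0.0
[ 0.451944   -0.10703268  0.114     ]
```

View pics/v3.png

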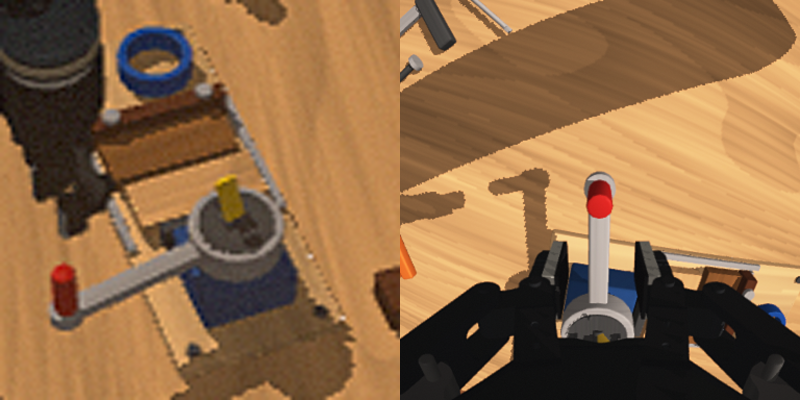

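The lever now leans over to the fence side. The fork is lined up with the red grip, so I'll lower it.

```bash
python3 -m inch '[[[0,-0.03,-0.4,0,-0.3],[0,0,-0.4,0,-0.3],[0,0,-0.26,0,-0.3],[0,0,0,0,-0.3]]]'
cat > plan.py <<'E'
import numpy as np,sys
from workcell import ctrl
S=np.array([.601,-.0537]);yaw=.1787
s=ctrl.read_state();p=s['ee_pos'];d=np.array(p[:2])-S
th=np.arctan2(-d[0],-d[1]) # bearing
base=np.arctan2(np.cos(yaw),np.sin(yaw))
ang=-(base-th) if 0 else None
f=lambda a:S+.160*np.array([-np.cos(yaw-a),-np.sin(yaw-a)])
# angle of the tcp
a=yaw-np.arctan2(-d[1],-d[0])
t=np.array([-np.sin(yaw-a),np.cos(yaw-a)])
q=s['orientation'];ty=np.arctan2(q[2]**2-q[1]**2,2*q[1]*q[2])
print('ang %.3f r %.4f Ftan %.2f Frad %.2f z %.4f yawerr %.3f'%(a,np.linalg.norm(d),-t@s['wrist_force'][:2],d@s['wrist_force'][:2]/.16,p[2],ty-(np.pi/2+yaw-a)))
if len(sys.argv)>1:
    a1=a
    for x in sys.argv[1:]:
        x=float(x);print(x,((f(x)-(f(a1) if a1!=a else p[:2]))*10).round(3),'turn',round(-(x-a1)/np.pi,3));a1=x
E
python3 plan.py -.1 0 .1 .2 .3 .4 .5 .57
```

```text
time: 5.9
ee_pos: [0.4545, -0.1069, 0.1005]
orientation: [-0.002, -0.183, 0.983, 0.002]
wrist_force: [-0.9, -0.7, -0.3]
width: 0.354
finger_force: 0.0
ang -0.170 r 0.1559 Ftan 0.38 Frad 1.10 z 0.1005 yawerr 0.020
-0.1 [-0.073  0.092] turn -0.022
0.0 [-0.036  0.156] turn -0.032
0.1 [-0.021  0.159] turn -0.032
0.2 [-0.005  0.16 ] turn -0.032
0.3 [0.011 0.16 ] turn -0.032
0.4 [0.027 0.158] turn -0.032
0.5 [0.043 0.154] turn -0.032
0.57 [0.039 0.105] turn -0.022
```

```bash
python3 -m inch '[[[-0.073,0.092,0,-0.022,-0.3],[-0.036,0.156,0,-0.032,-0.3],[-0.021,0.159,0,-0.032,-0.3],[-0.005,0.16,0,-0.032,-0.3]]]';python3 plan.py; python3 -m inch '[[[0.005,0.08,0,-0.016,-0.3],[0.006,0.08,0,-0.016,-0.3],[0.013,0.08,0,-0.016,-0.3]]]';python3 plan.py .4 .5 .57
```

```text
time: 6.4
ee_pos: [0.4427, -0.0524, 0.1032]
orientation: [0.001, 0.002, 1.0, -0.002]
wrist_force: [-1.0, -7.0, -4.5]
width: 0.351
finger_force: 3.9
ang 0.187 r 0.1583 Ftan 7.01 Frad 0.93 z 0.1032 yawerr 0.003
time: 6.78
ee_pos: [0.4444, -0.0281, 0.1032]
orientation: [0.0, 0.077, 0.997, -0.001]
wrist_force: [-2.7, -7.0, -3.1]
width: 0.35
finger_force: 3.8
ang 0.341 r 0.1587 Ftan 7.31 Frad 1.50 z 0.1032 yawerr 0.008
0.4 [0.005 0.096] turn -0.019
0.5 [0.043 0.154] turn -0.032
0.57 [0.039 0.105] turn -0.022
```

```bash
python3 -m inch '[[[0.01,0.08,0,-0.016,-0.3],[0.02,0.08,0,-0.016,-0.3],[0.022,0.077,0,-0.016,-0.3]]]';python3 plan.py .57; python3 -m inch '[[[0,0,0,0,-0.3],[0,0,0,0,-0.3]]]';python3 plan.py .5 .4 .3 .2 .1 0 -.1 -.2 -.3 -.4 -.5 -.58
```

```text
time: 7.15
ee_pos: [0.4498, -0.0044, 0.1032]
orientation: [0.001, 0.152, 0.988, -0.001]
wrist_force: [-1.9, -7.4, -2.8]
width: 0.355
finger_force: 3.8
ang 0.494 r 0.1591 Ftan 7.66 Frad -0.46 z 0.1032 yawerr 0.011
0.57 [0.033 0.117] turn -0.024
time: 7.4
ee_pos: [0.4499, -0.0039, 0.1031]
orientation: [0.001, 0.151, 0.988, -0.0]
wrist_force: [-2.2, -3.6, 1.5]
width: 0.351
finger_force: 2.0
ang 0.497 r 0.1591 Ftan 4.14 Frad 0.98 z 0.1031 yawerr 0.015
0.5 [-0.007  0.007] turn -0.001
0.4 [-0.043 -0.154] turn 0.032
0.3 [-0.027 -0.158] turn 0.032
0.2 [-0.011 -0.16 ] turn 0.032
0.1 [ 0.005 -0.16 ] turn 0.032
0.0 [ 0.021 -0.159] turn 0.032
-0.1 [ 0.036 -0.156] turn 0.032
-0.2 [ 0.052 -0.151] turn 0.032
-0.3 [ 0.066 -0.145] turn 0.032
-0.4 [ 0.081 -0.138] turn 0.032
-0.5 [ 0.094 -0.129] turn 0.032
-0.58 [ 0.084 -0.096] turn 0.025
```

```bash
python3 -m inch '[[[-0.043,-0.154,0,0.032,-0.3],[-0.027,-0.158,0,0.032,-0.3],[-0.011,-0.16,0,0.032,-0.3],[0.005,-0.16,0,0.032,-0.3],[0.021,-0.159,0,0.032,-0.3],[0.036,-0.156,0,0.032,-0.3],[0.052,-0.151,0,0.032,-0.3]]]';python3 plan.py -.3 -.4 -.5 -.56
```

```text
time: 8.28
ee_pos: [0.4524, -0.1119, 0.1028]
orientation: [0.001, -0.198, 0.98, 0.002]
wrist_force: [2.2, 9.5, 1.0]
width: 0.354
finger_force: 4.0
ang -0.194 r 0.1596 Ftan -8.08 Frad -5.52 z 0.1028 yawerr 0.026
-0.3 [ 0.066 -0.155] turn 0.034
-0.4 [ 0.081 -0.138] turn 0.032
-0.5 [ 0.094 -0.129] turn 0.032
-0.56 [ 0.062 -0.073] turn 0.019
```

```bash
python3 -m inch '[[[0,0,0,0,-0.3],[0,0,0,0,-0.3]]]';python3 plan.py
python3 - <<'E'
from h import *
a=snap('top');b=snap('side');w=snap('wrist')
cv2.imwrite('pics/v4.png',np.hstack([cv2.resize(x[:,:],(400,400),interpolation=cv2.INTER_CUBIC) for x in (b['image'][135:245,205:315],a['image'][125:225,190:310])])[:,:,::-1])
E
```

```text
time: 8.52
ee_pos: [0.4523, -0.113, 0.1026]
orientation: [0.0, -0.198, 0.98, -0.0]
wrist_force: [-0.1, 0.3, -0.6]
width: 0.354
finger_force: 0.0
ang -0.201 r 0.1601 Ftan -0.29 Frad 0.03 z 0.1026 yawerr 0.018
```

View pics/v4.png

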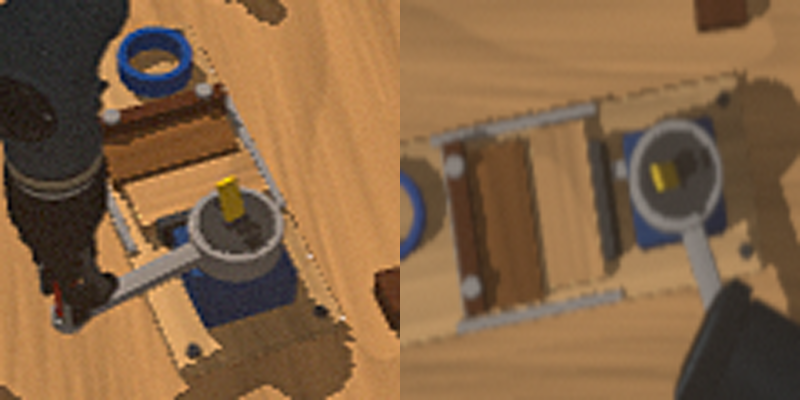

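The jaw has advanced, with the screw now showing and little gap left at the boards. The lever is still on tightening. I'll finish the return stroke.

```bash
python3 -m inch '[[[0.066,-0.146,0,0.032,-0.3],[0.081,-0.138,0,0.032,-0.3],[0.094,-0.129,0,0.032,-0.3],[0.062,-0.073,0,0.019,-0.3],[0,0,0,0,-0.3]]]';python3 plan.py -.5 -.4 -.3 -.2 -.15 -.1 -.05 0 .05 .1 .15 .2 .25 .3 .35 .4 .45 .5
```

```text
time: 9.3
ee_pos: [0.4842, -0.1596, 0.1022]
orientation: [-0.002, -0.369, 0.929, -0.002]
wrist_force: [-0.8, 0.7, 0.4]
width: 0.349
finger_force: 0.0
ang -0.558 r 0.1577 Ftan -1.02 Frad 0.10 z 0.1022 yawerr 0.020
-0.5 [-0.077  0.055] turn -0.018
-0.4 [-0.094  0.129] turn -0.032
-0.3 [-0.081  0.138] turn -0.032
-0.2 [-0.066  0.145] turn -0.032
-0.15 [-0.028  0.075] turn -0.016
-0.1 [-0.024  0.076] turn -0.016
-0.05 [-0.02   0.077] turn -0.016
0.0 [-0.016  0.078] turn -0.016
0.05 [-0.012  0.079] turn -0.016
0.1 [-0.008  0.08 ] turn -0.016
0.15 [-0.004  0.08 ] turn -0.016
0.2 [-0.    0.08] turn -0.016
0.25 [0.004 0.08 ] turn -0.016
0.3 [0.008 0.08 ] turn -0.016
0.35 [0.012 0.079] turn -0.016
0.4 [0.016 0.078] turn -0.016
0.45 [0.02  0.078] turn -0.016
0.5 [0.023 0.077] turn -0.016
```

```bash
python3 -m inch '[[[-0.077,0.055,0,-0.018,-0.3],[-0.094,0.129,0,-0.032,-0.3],[-0.081,0.138,0,-0.032,-0.3],[-0.066,0.145,0,-0.032,-0.3],[-0.028,0.075,0,-0.016,-0.3],[-0.024,0.076,0,-0.016,-0.3]]]';python3 plan.py -.05; python3 -m inch '[[[-0.02,0.077,0,-0.016,-0.3],[-0.016,0.078,0,-0.016,-0.3]]]';python3 plan.py .05;  python3 -m inch '[[[-0.012,0.079,0,-0.016,-0.3],[-0.008,0.08,0,-0.016,-0.3]]]';python3 plan.py .15
```

```text
time: 10.05
ee_pos: [0.4481, -0.0995, 0.1025]
orientation: [-0.002, -0.148, 0.989, -0.004]
wrist_force: [-0.4, -8.2, -2.2]
width: 0.35
finger_force: 3.9
ang -0.112 r 0.1596 Ftan 7.72 Frad 2.74 z 0.1025 yawerr 0.006
-0.05 [-0.029  0.095] turn -0.02
time: 10.3
ee_pos: [0.4441, -0.0839, 0.1025]
orientation: [-0.002, -0.098, 0.995, -0.003]
wrist_force: [-0.4, -8.8, -2.6]
width: 0.353
finger_force: 3.9
ang -0.011 r 0.1597 Ftan 8.58 Frad 2.10 z 0.1025 yawerr 0.006
0.05 [-0.018  0.096] turn -0.02
time: 10.55
ee_pos: [0.4417, -0.0677, 0.1025]
orientation: [-0.002, -0.048, 0.999, -0.003]
wrist_force: [-0.8, -7.9, -0.7]
width: 0.352
finger_force: 3.9
ang 0.091 r 0.1599 Ftan 7.76 Frad 1.52 z 0.1025 yawerr 0.008
0.15 [-0.006  0.094] turn -0.019
```

```bash
python3 -m inch '[[[-0.004,0.08,0,-0.016,-0.3],[0,0.08,0,-0.016,-0.3]]]';python3 plan.py; python3 -m inch '[[[0.004,0.08,0,-0.016,-0.3]]]';python3 plan.py
```

```text
time: 10.8
ee_pos: [0.4409, -0.0515, 0.1025]
orientation: [-0.003, 0.002, 1.0, -0.002]
wrist_force: [-1.2, -7.4, -0.6]
width: 0.352
finger_force: 3.9
ang 0.193 r 0.1601 Ftan 7.44 Frad 1.15 z 0.1025 yawerr 0.009
time: 10.92
ee_pos: [0.4411, -0.0434, 0.1025]
orientation: [-0.003, 0.027, 1.0, -0.002]
wrist_force: [-2.1, -8.1, 0.4]
width: 0.352
finger_force: 3.9
ang 0.243 r 0.1602 Ftan 8.25 Frad 1.61 z 0.1025 yawerr 0.010
```

```bash
python3 -m inch '[[[0.008,0.08,0,-0.016,-0.3]]]';python3 plan.py
```

```text
time: 11.05
ee_pos: [0.4417, -0.0353, 0.1025]
orientation: [-0.003, 0.052, 0.999, -0.002]
wrist_force: [-1.9, -8.2, 0.3]
width: 0.351
finger_force: 3.9
ang 0.294 r 0.1603 Ftan 8.32 Frad 0.92 z 0.1025 yawerr 0.010
```

```bash
python3 -m inch '[[[0.012,0.08,0,-0.016,-0.3]]]'|grep finger;python3 plan.py;python3 -m inch '[[[0.017,0.079,0,-0.016,-0.3]]]'|grep finger;python3 plan.py
```

```text
finger_force: 4.2
ang 0.344 r 0.1605 Ftan 7.63 Frad 0.99 z 0.1025 yawerr 0.010
finger_force: 4.9
ang 0.394 r 0.1605 Ftan 10.94 Frad 0.86 z 0.1025 yawerr 0.010
```

```bash
python3 -m inch '[[[0.021,0.078,0,-0.016,-0.3]]]'|grep finger;python3 plan.py
```

```text
finger_force: 5.5
ang 0.442 r 0.1606 Ftan 11.90 Frad 0.20 z 0.1025 yawerr 0.009
```

```bash
python3 -m inch '[[[0.024,0.077,0,-0.016,-0.3]]]'|grep finger;python3 plan.py .55 .6
```

```text
finger_force: 6.3
ang 0.491 r 0.1607 Ftan 13.30 Frad 0.69 z 0.1024 yawerr 0.007
0.55 [0.039 0.087] turn -0.019
0.6 [0.031 0.074] turn -0.016
```

```bash
python3 -m inch '[[[0,0,0,0,-0.3]]]'|grep finger;python3 plan.py;python3 -m inch '[[[0,0,0,0,-0.3]]]'|grep finger;python3 plan.py; python3 -m inch '[[[0,0,0,0,-0.3]]]'|grep finger;python3 plan.py
```

```text
finger_force: 4.3
ang 0.494 r 0.1608 Ftan 9.02 Frad -0.49 z 0.1024 yawerr 0.012
finger_force: 0.8
ang 0.495 r 0.1607 Ftan -0.36 Frad -0.03 z 0.1025 yawerr 0.012
finger_force: 0.6
ang 0.501 r 0.1606 Ftan 0.58 Frad 0.54 z 0.1023 yawerr 0.017
```

The finger force ran from 3.9 (free) to 6.3, about 60 % harder or roughly +4.7 N. That's past the wanted 2–4 N but short of crushing. I'll back off: set the lever to loosening, ease a little, then retighten in finer steps.

```bash
python3 -m inch '[[[0,0,0.35,0,-0.3],[0,0,0.4,0,-0.6],[0.4,0,0,0,-1],[0.4,0,0,0,-1],[0.4,0,0,0,-1],[0.43,-0.02,0,0,-1],[0,0,0,0,-1]]]'
python3 - <<'E'
from h import *
b=snap('side');a=snap('top')
cv2.imwrite('pics/v5.png',np.hstack([cv2.resize(x[:,:],(400,400),interpolation=cv2.INTER_CUBIC) for x in (b['image'][135:245,205:315],a['image'][125:225,190:310])])[:,:,::-1])
E
```

```text
time: 12.8
ee_pos: [0.6156, -0.0049, 0.1771]
orientation: [-0.001, 0.152, 0.988, -0.0]
wrist_force: [-0.9, 0.5, -1.1]
width: 0.003
finger_force: 0.0
```

View pics/v5.png

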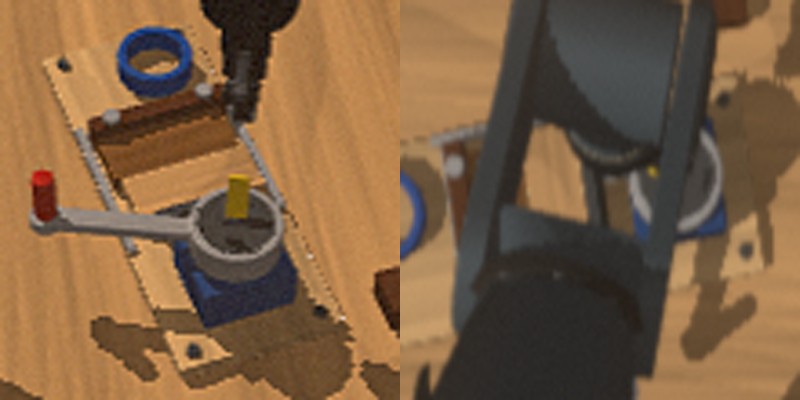

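The handle sits at about +0.47 rad with the lever still on tightening, and everything is in place. Lowering beyond the lever and pushing it back.

```bash
python3 -m inch '[[[0,0,-0.3,0,-1],[0,0,-0.29,0,-1],[-0.023,-0.077,0,0,-1],[-0.023,-0.077,0,0,-1],[-0.023,-0.077,0,0,-1],[-0.023,-0.077,0,0,-1],[-0.023,-0.077,0,0,-1],[0,0,-0.01,0,-1]]]'; python3 -m inch '[[[-0.015,-0.05,-0.01,0,-1],[0,0,0,0,-1]]]'
```

```text
time: 13.9
ee_pos: [0.6015, -0.0447, 0.1177]
orientation: [-0.002, 0.153, 0.988, -0.001]
wrist_force: [0.9, 1.1, 2.9]
width: 0.001
finger_force: 1.1
time: 14.15
ee_pos: [0.6001, -0.049, 0.1163]
orientation: [-0.003, 0.152, 0.988, -0.001]
wrist_force: [2.5, 2.4, 1.7]
width: 0.001
finger_force: 1.5
```

```bash
python3 -m inch '[[[-0.011,-0.04,0,0,-1],[0,0,0,0,-1]]]'
python3 - <<'E'
from h import *
b=snap('side')
print(onz(b,216.8,188.6,.114))
E
```

```text
time: 14.4
ee_pos: [0.5999, -0.0497, 0.1162]
orientation: [-0.002, 0.153, 0.988, 0.002]
wrist_force: [5.4, 10.0, 1.8]
width: -0.002
finger_force: 5.5
[ 0.44967692 -0.00854627  0.114     ]
```

```bash
python3 -m inch '[[[0.023,0.077,0.1,0,-1],[0.023,0.077,0.45,0,-0.3],[-0.5,0.1,0.2,0,-0.2],[-0.5,0.16,0,0,-0.2],[-0.55,0,0,0,-0.2],[0,0,0,0,-0.3]]]'
python3 - <<'E'
from h import *
b=snap('side')
cv2.imwrite('pics/v6.png',cv2.resize(b['image'][135:245,205:315],(400,400),interpolation=cv2.INTER_CUBIC)[:,:,::-1])
h=cv2.cvtColor(b['image'],cv2.COLOR_RGB2HSV).astype(int)
m=((h[...,0]<6)|(h[...,0]>172))&(h[...,1]>150)&(h[...,2]>60)
v,u=np.nonzero(m[170:235,205:240]);print(len(u),onz(b,u.mean()+205,v.mean()+170,.114))
h=(h[...,0]>22)&(h[...,0]<35)&(h[...,1]>130)&(h[...,2]>90)
v,u=np.nonzero(h[170:235,240:300]);print(len(u),onz(b,u.mean()+240,v.mean()+170,.125))
E
```

```text
time: 15.2
ee_pos: [0.4407, -0.0099, 0.1905]
orientation: [-0.008, 0.152, 0.988, -0.001]
wrist_force: [0.6, 0.3, -0.1]
width: 0.349
finger_force: 0.0
54 [ 0.44915128 -0.00348151  0.114     ]
5 [ 0.59698873 -0.06356996  0.125     ]
```

```bash
python3 -m inch '[[[0.09,0.03,-0.4,0,-0.3],[0,0,-0.4,0,-0.3],[0,0,-0.08,0,-0.3],[0,0,0,0,-0.3]]]'; python3 plan.py .4 .35 .3 .25 .2 .15 .1 .05 0 -.05 -.1
```

```text
time: 15.75
ee_pos: [0.4577, -0.0085, 0.1032]
orientation: [-0.003, 0.152, 0.988, -0.001]
wrist_force: [0.1, 0.7, 0.0]
width: 0.346
finger_force: 0.0
ang 0.484 r 0.1503 Ftan -0.67 Frad 0.11 z 0.1032 yawerr 0.000
0.4 [-0.128 -0.101] turn 0.027
0.35 [-0.016 -0.078] turn 0.016
0.3 [-0.012 -0.079] turn 0.016
0.25 [-0.008 -0.08 ] turn 0.016
0.2 [-0.004 -0.08 ] turn 0.016
0.15 [ 0.   -0.08] turn 0.016
0.1 [ 0.004 -0.08 ] turn 0.016
0.05 [ 0.008 -0.08 ] turn 0.016
0.0 [ 0.012 -0.079] turn 0.016
-0.05 [ 0.016 -0.078] turn 0.016
-0.1 [ 0.02  -0.077] turn 0.016
```

```bash
python3 -m inch '[[[-0.128,-0.101,0,0.027,-0.3],[-0.016,-0.078,0,0.016,-0.3],[-0.012,-0.079,0,0.016,-0.3]]]'|grep finger;python3 plan.py;python3 -m inch '[[[-0.008,-0.08,0,0.016,-0.3]]]'|grep finger;python3 -m inch '[[[-0.004,-0.08,0,0.016,-0.3]]]'|grep finger; python3 plan.py; python3 -m inch '[[[0,-0.08,0,0.016,-0.3]]]'|grep finger;python3 -m inch '[[[0.004,-0.08,0,0.016,-0.3]]]'|grep finger;python3 plan.py
```

```text
finger_force: 1.5
ang 0.303 r 0.1604 Ftan -2.98 Frad 1.42 z 0.1046 yawerr 0.005
finger_force: 2.3
finger_force: 2.9
ang 0.205 r 0.1602 Ftan -5.98 Frad -0.43 z 0.1046 yawerr 0.007
finger_force: 3.5
finger_force: 3.6
ang 0.108 r 0.1600 Ftan -7.66 Frad -3.21 z 0.1046 yawerr 0.011
```

Loosening showed the load easing from finger force 1.5 up to the free 3.6. Now I'll flip the lever back to tightening.

```bash
python3 -m inch '[[[0,0.04,0.35,0,-0.3],[0,0,0.4,0,-0.6],[0.4,-0.12,0,0,-1],[0.4,-0.12,0,0,-1],[0.4,-0.1,0,0,-1],[0.4,-0.1,0,0,-1],[0,0,0,0,-1]]]'
```

```text
time: 17.5
ee_pos: [0.6045, -0.1075, 0.1805]
orientation: [0.0, -0.04, 0.999, -0.003]
wrist_force: [0.4, 0.1, 0.2]
width: 0.003
finger_force: 0.0
```

```bash
python3 -m inch '[[[0,0,-0.32,0,-1],[0,0,-0.32,0,-1],[-0.005,0.08,0,0,-1],[-0.005,0.08,0,0,-1],[-0.005,0.08,0,0,-1],[-0.005,0.08,0,0,-1],[-0.005,0.08,-0.01,0,-1],[0,0.07,-0.02,0,-1],[0,0,0,0,-1]]]'; python3 -m inch '[[[0,0.05,0,0,-1],[0,0,0,0,-1]]]'
```

```text
time: 18.62
ee_pos: [0.5991, -0.0583, 0.1122]
orientation: [-0.002, -0.041, 0.999, -0.001]
wrist_force: [1.2, -2.8, 4.5]
width: -0.002
finger_force: 2.0
time: 18.88
ee_pos: [0.5991, -0.056, 0.1117]
orientation: [-0.002, -0.041, 0.999, -0.003]
wrist_force: [0.1, -9.9, 3.3]
width: -0.006
finger_force: 4.8
```

```bash
python3 -m inch '[[[0,0.03,0,0,-1],[0,0,0,0,-1]]]'; python3 -m inch '[[[0,-0.12,0.1,0,-1],[0,-0.1,0.45,0,-0.3],[-0.4,0.1,0.2,0,-0.2],[-0.4,0.07,0,0,-0.2],[-0.4,0,0,0,-0.2],[-0.3,0,0,0,-0.3],[0,0,0,0,-0.3]]]'
python3 - <<'E'
from h import *
b=snap('side');w=snap('wrist')
cv2.imwrite('pics/v6.png',np.hstack([cv2.resize(x[:,:],(400,400),interpolation=cv2.INTER_CUBIC) for x in (b['image'][135:245,205:315],w['image'][:,64:448])])[:,:,::-1])
h=cv2.cvtColor(b['image'],cv2.COLOR_RGB2HSV).astype(int)
m=((h[...,0]<6)|(h[...,0]>172))&(h[...,1]>150)&(h[...,2]>60)
v,u=np.nonzero(m[170:235,205:240]);print(len(u),onz(b,u.mean()+205,v.mean()+170,.114))
E
```

```text
time: 19.12
ee_pos: [0.5992, -0.0557, 0.1117]
orientation: [-0.002, -0.042, 0.999, -0.005]
wrist_force: [0.1, -15.8, 2.5]
width: 0.001
finger_force: 7.7
time: 20.0
ee_pos: [0.4447, -0.054, 0.1858]
orientation: [-0.005, -0.04, 0.999, 0.001]
wrist_force: [0.4, 0.4, 0.7]
width: 0.351
finger_force: 0.0
52 [ 0.44276028 -0.04858954  0.114     ]
```

View pics/v6.png

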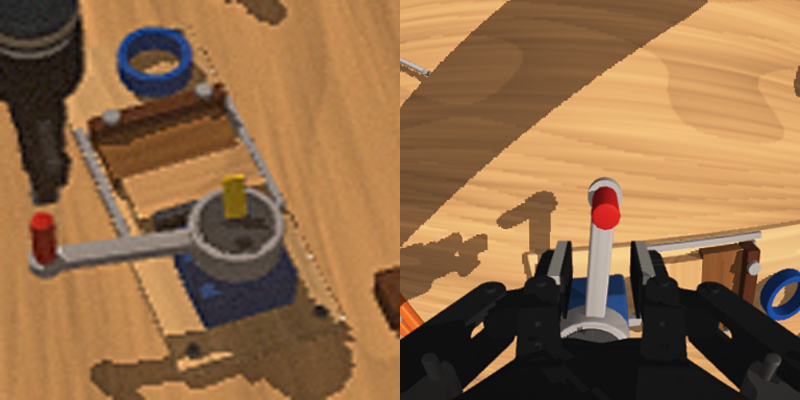

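Lever is back fully on the fence side and the boards are in place. Lowering the fork, then a return stroke.

```bash
python3 -m inch '[[[-0.02,0.05,-0.4,-0.02,-0.3],[0,0,-0.4,0,-0.3],[0,0,-0.04,0,-0.3],[0,0,0,0,-0.3]]]'; python3 plan.py .2 .1 0 -.1 -.2 -.3 -.36
```

```text
time: 20.6
ee_pos: [0.4473, -0.0511, 0.1024]
orientation: [-0.003, -0.009, 1.0, -0.001]
wrist_force: [-0.2, 0.2, -0.3]
width: 0.346
finger_force: 0.0
ang 0.196 r 0.1538 Ftan -0.21 Frad 0.17 z 0.1024 yawerr 0.035
0.2 [-0.062  0.008] turn -0.001
0.1 [ 0.005 -0.16 ] turn 0.032
0.0 [ 0.021 -0.159] turn 0.032
-0.1 [ 0.036 -0.156] turn 0.032
-0.2 [ 0.052 -0.151] turn 0.032
-0.3 [ 0.066 -0.145] turn 0.032
-0.36 [ 0.047 -0.084] turn 0.019
```

```bash
python3 -m inch '[[[-0.055,-0.14,0,0.02,-0.3],[0.021,-0.159,0,0.032,-0.3],[0.036,-0.156,0,0.032,-0.3],[0.052,-0.151,0,0.032,-0.3],[0.066,-0.145,0,0.032,-0.3],[0.047,-0.084,0,0.019,-0.3],[0,0,0,0,-0.3]]]'; python3 plan.py -.3 -.25 -.2 -.15 -.1 -.05 0
```

```text
time: 21.48
ee_pos: [0.4627, -0.1338, 0.1036]
orientation: [-0.003, -0.268, 0.963, -0.001]
wrist_force: [-0.6, 2.7, 0.0]
width: 0.348
finger_force: 1.8
ang -0.346 r 0.1598 Ftan -2.65 Frad -0.79 z 0.1036 yawerr 0.017
-0.3 [-0.037  0.064] turn -0.015
-0.25 [-0.035  0.072] turn -0.016
-0.2 [-0.031  0.074] turn -0.016
-0.15 [-0.028  0.075] turn -0.016
-0.1 [-0.024  0.076] turn -0.016
-0.05 [-0.02   0.077] turn -0.016
0.0 [-0.016  0.078] turn -0.016
```

```bash
python3 -m inch '[[[-0.037,0.064,0,-0.015,-0.3],[-0.035,0.072,0,-0.016,-0.3]]]'|grep finger; python3 -m inch '[[[-0.031,0.074,0,-0.016,-0.3],[-0.028,0.075,0,-0.016,-0.3]]]'|grep finger; python3 -m inch '[[[-0.024,0.076,0,-0.016,-0.3]]]'|grep finger; python3 plan.py
```

```text
finger_force: 0.0
finger_force: 4.1
finger_force: 3.9
ang -0.125 r 0.1587 Ftan 8.14 Frad 3.58 z 0.1038 yawerr -0.009
```

```bash
python3 -m inch '[[[-0.02,0.077,0,-0.016,-0.3]]]'|grep finger; python3 plan.py
```

```text
finger_force: 3.9
ang -0.074 r 0.1587 Ftan 8.63 Frad 4.17 z 0.1038 yawerr -0.009
```

```bash
python3 -m inch '[[[-0.017,0.078,0,-0.016,-0.3]]]'|grep finger; python3 plan.py
```

```text
finger_force: 4.0
ang -0.022 r 0.1588 Ftan 7.35 Frad 4.04 z 0.1038 yawerr -0.007
```

```bash
python3 -m inch '[[[-0.013,0.079,0,-0.016,-0.3]]]'|grep finger; python3 plan.py
```

```text
finger_force: 4.0
ang 0.030 r 0.1589 Ftan 8.20 Frad 4.16 z 0.1038 yawerr -0.006
```

```bash
python3 -m inch '[[[-0.009,0.08,0,-0.016,-0.3]]]'|grep finger; python3 plan.py
```

```text
finger_force: 4.0
ang 0.081 r 0.1590 Ftan 7.68 Frad 4.25 z 0.1038 yawerr -0.004
```

```bash
python3 -m inch '[[[-0.005,0.08,0,-0.016,-0.3]]]'|grep finger; python3 plan.py
```

```text
finger_force: 4.0
ang 0.133 r 0.1591 Ftan 7.37 Frad 3.31 z 0.1038 yawerr -0.003
```

```bash
python3 -m inch '[[[-0.001,0.08,0,-0.016,-0.3]]]'|grep finger; python3 plan.py
```

```text
finger_force: 4.6
ang 0.184 r 0.1592 Ftan 9.16 Frad 3.92 z 0.1038 yawerr -0.002
```

```bash
python3 -m inch '[[[0.001,0.04,0,-0.008,-0.3]]]'|grep finger; python3 plan.py
```

```text
finger_force: 5.1
ang 0.209 r 0.1592 Ftan 9.11 Frad 3.65 z 0.1038 yawerr -0.000
```

```bash
python3 -m inch '[[[0.003,0.04,0,-0.008,-0.3]]]'|grep finger; python3 plan.py
```

```text
finger_force: 5.3
ang 0.233 r 0.1593 Ftan 10.40 Frad 3.19 z 0.1038 yawerr -0.002
```

```bash
python3 -m inch '[[[0.002,0.03,0,-0.006,-0.3]]]'|grep finger; python3 plan.py
```

```text
finger_force: 5.5
ang 0.251 r 0.1593 Ftan 11.26 Frad 3.03 z 0.1038 yawerr -0.002
```

At +3 N (about 40 % harder) I'll stop here, centre the fork, lift off and check.

```bash
python3 -m inch '[[[0,-0.04,0,0,-0.3],[0,0,0,0,-0.3],[0,0,0.4,0,-0.3],[0,0,0.5,0,-0.3],[-0.3,0.3,0.4,0,-0.3],[0,0.5,0,0,-0.3],[0,0,0,0,-0.3],[0,0,0,0,-0.3]]]'
python3 - <<'E'
from h import *
b=snap('side')
h=cv2.cvtColor(b['image'],cv2.COLOR_RGB2HSV).astype(int)
for n,m,z,(q0,q1) in(('grip',((h[...,0]<6)|(h[...,0]>172))&(h[...,1]>150)&(h[...,2]>60),.114,(205,240)),('lev',(h[...,0]>22)&(h[...,0]<35)&(h[...,1]>130)&(h[...,2]>90),.12,(255,285))):
    v,u=np.nonzero(m[170:235,q0:q1]);print(n,len(u),onz(b,u.mean()+q0,v.mean()+170,z))
E
```

```text
time: 24.22
ee_pos: [0.4122, 0.0359, 0.2332]
orientation: [-0.002, 0.038, 0.999, -0.001]
wrist_force: [0.6, -0.1, 0.3]
width: 0.351
finger_force: 0.0
grip 43 [ 0.44285831 -0.05429957  0.114     ]
lev 7 [ 0.59840193 -0.03744805  0.12      ]
```

```bash
python3 -c "
from workcell import ctrl
print(ctrl.finish_job())"
```

```text
the job is handed in; nothing more can be done
None
```

The joint is closed and the job is handed in at about 24 s: the pawl lever is fully on tightening, the handle resists about 3 N (40 %) more than running free, and the arm is clear; the first tightening overshot to about +4.7 N (below the crush limit), so I briefly set the lever to loosening, eased off and retightened.

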